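Clear the offcuts off a bench fixture and eject the finished cover

ROBOT

A 6-joint arm with a two-finger parallel gripper is mounted at the origin on the work surface. World frame = base frame: x ahead of the robot, y to its left, z up, the work surface at z = 0. Lengths are in m, angles in rad, forces in N, time in s.
With the tool pointing down it reaches from about 0.35 to 0.975 m from the base axis. Payload 4.9 kg.
Tool frame: the origin (TCP) lies on the mounting face of the last link; the fingertips stand 173 mm ahead of it and the grasp point (between the pads) lies 155 mm ahead of it (ctrl.hold_point_z is the distance from the TCP to the grasp point, in m); z points along the fingers, y is the direction in which the jaws open and shut (so a half turn about z gives the same grasp; the last joint's range is limited). The gripper opens to 85 mm and grips with 20 to 120 N. Pads are 22 mm wide; open, the fingers measure 114 mm over their backs; the gripper's body (76 mm by 85 mm) begins 54 mm behind the grasp point. The pads swing forward as they close: fully open they stand 13 mm farther back than shut.
Start: joints at [1.13, 0.053, 1.613, -0, 1.476, -0.119], TCP at [0.198, 0.593, 0.405] pointing down, gripper open.
Joint ranges: [-3.01, 3.01], [-1.01, 2.22], [0.06, 2.58], [-1.02, 4.17], [0.09, 2.62], [-3.14, 3.14]. Speed limits (rad/s): [2.57, 2.57, 3.14, 3.14, 3.14, 3.14].

INTERFACE

Orientations are given as a rotation vector (axis times angle).
In Python, from workcell import ctrl gives the robot as it stands. The module is installed in compiled form; this text tells all that it offers.
- The arm moves only by the tool drive_tool, never from a script. Its argument "rows" is one flat list of numbers, 7 for each row, row after row: the shift along the world's x, y, z in cm, then the turn, a rotation vector about the world's x, y, z in degrees, then the opening, from -1 (shut) to 1 (fully open), so that 0 is half open. A call has 1 to 12 rows; each row is the pose to reach, as a shift and turn from the pose commanded when the call began; what a row does not reach only later rows make up. A row lasts 1/10 s, in which the tool goes at most 50 mm and 8.59 degrees, less where a joint would pass 70% of its speed; a pose out of reach is approached as far as the arm can. A call with a gripper value outside its range is refused whole. The fingers move at their own pace and stop on an object; "newtons" is the grip in N (left out, the last holds). Time passes only in rows, so rows that repeat a pose let the fingers close. It gives the time, the measured TCP pose, the force and the opening at its end, in the units of the state.
- ctrl.read_state(): the state, without advancing time (a new reading comes with each control period).
- ctrl.grab_frame(name): name is "side" or "top"; returns a dict with "img" (384x512x3 uint8, blue, green, red), "depth" (384x512 float32, m along the optical axis (not along the pixel's ray), 0 where there is no reading), "fx", "fy", "cx", "cy" (pixels), "rvec" (rotation vector, rad) and "tvec" (3), from world to camera coordinates, as OpenCV has them. Camera axes: x right, y down, z forward; pixel columns grow to the right and rows downward; lengths in m; the calibration is good to about 2 mm. A picture is of the moment at which its call begins.
- ctrl.job_done(): hands the job in, once; it reports no verdict.
The state is a dict: "time_s": time; "joint_pos": joint angles; "qd": joint speeds; "tau": joint torques, N m; "ee_pos": TCP position; "tool_rot": TCP orientation; "contact_force": force on the tool from outside, world axes, zero at the start; "torque": the same for the moment, N m; "finger_gap": opening from 0.0 (shut) to 1.0 (fully open).
Only numpy, scipy, OpenCV 4.12 (cv2) and the standard library are available. Lean on these libraries where they do the work, as an engineer would, in place of code of your own. Each camera call takes 0.05 s, during which the arm holds its last target. There are 200 camera calls.

TASK

Take the yellow scraper from its black pad and, with it and not with the fingers, wipe all five loose steel offcuts along the bed of the fixture, under the light bar, into the catch tray at its open end. Stand the scraper upright back on the middle of its pad, then push the red ejector tab all the way in so that the orange cover slides out of the nest, and let the tab spring back. Leave the cover lying flat on the cleared bed, and do not disturb the other things on the bench.

Things in the scene. Friction and masses are not known exactly. Their poses are not given: they have to be found in the camera images.
- fixture: Aluminium bench fixture with blue rails, fixed. Origin on the bench under the bed's centre line. In its frame, mm: the bed is a flat channel along y, top at z=30, from y=-100 (open end, dropping into the catch tray) to y=80 (nest mouth). Blue side rails: inner faces x=-52 and 52, 10 wide, top z=44
- nest_mouth (a point): Middle of the nest's mouth at bed height (fixture x=0, y=80, z=30 mm), axes as the fixture. The nest runs 48 mm to +y from here, holding the cover between grey cheeks 60 mm apart, under dark lips (top 53 mm above the bench) with an open slot 44 mm wide between them
- light_bar (a point): Centre of the underside of the white light bar over the bed, 166 mm above the bench; axes as the fixture. Bar 32 (x) by 130 (y) by 18 (z) mm, on arms (top 192 mm above the bench) from two posts 66 mm to +x, 45 mm to -y and 50 mm to +y. It blocks an upright gripper holding the scraper; the scraper's handle leans clear of it towards fixture -x, the robot's side
- tray_in (a point): Centre of the inner floor of the catch tray at the open end of the bed; black floor, blue walls, part of the fixture, same axes. Inside 104 (x) by 92 (y) mm; floor 24 mm below the bed, side walls 28 mm and end wall 40 mm high from the floor
- ejector (a joint): Spring ejector slide: 0 m = at rest behind the cover, grows to 0.064 m fully pushed (the tab moves towards fixture -y, through the slot of the nest, and pushes the cover out on the bed). 2 to 6 N; springs back when let go
- ejector_tab (a point): Point on the pushing face (the +y face) of the red upright tab of the ejector, 78 mm above the bench; axes as the fixture. The tab is 34 mm wide (x), 8 mm thick (y), and its top is 92 mm above the bench. Behind it (+y) nothing stands higher than 53 mm
- cover: Orange plastic cover, 56 (x) by 46 (y) by 16 (z) mm, origin at the centre of its underside; starts in the nest of the fixture with its axes along the fixture's
- scraper: Yellow scraper block standing on the black pad. Origin at the centre of the underside of its foot, z up. Foot 88 (x) by 30 (y) by 22 (z) mm: the long side goes across the bed, so its y lies along the bed. Handle: bar 32 mm wide and 24 mm thick (along y), leaning 28 degrees from vertical towards the scraper's -x, from the middle of the foot's top to about 93 mm height
- scraper_grip (a point): Grip point in the middle of the handle, on its axis, 23 mm to -x and 62 mm above the scraper's origin; 48 mm along the handle from the foot's top; axes as the scraper
- pad: Black rubber pad fixed to the bench, 150 (x) by 110 (y) by 6 (z) mm, origin at the centre of its underside
- parts_tray: Blue open box fixed to the bench, 150 by 110 by 40 mm; bystander
- spare_cover: A second orange cover lying in the blue box; bystander
- tape_roll: Brown roll, 70 mm across, 24 mm high, at the back; bystander
- jar: Clear jar, 56 mm across, 75 mm high, at the back; bystander
- carton: Brown carton 90 by 120 by 60 mm, at the back; bystander
- screwdriver: Screwdriver, 140 mm long, lying at the back right; bystander
- chip1: Loose dark steel offcut on the bed, 16 by 16 by 9 mm, origin at the centre of its underside
- chip2: Loose dark steel offcut on the bed, 20 by 14 by 8 mm, origin at the centre of its underside
- chip3: Loose dark steel offcut on the bed, 18 by 14 by 10 mm, origin at the centre of its underside
- chip4: Loose dark steel offcut on the bed, 20 by 15 by 9 mm, origin at the centre of its underside
- chip5: Loose dark steel offcut on the bed, 15 by 15 by 10 mm, origin at the centre of its underside

How it is judged:
By the outcome, as a careful person would: the job done as asked, in the order asked, and still so for the second after the job is handed in, with the robot touching nothing.
It also fails if it takes over 72 s, if anything falls off the work surface, if the arm or the gripper's body presses on something with over 40 N, if the wrist force passes 120 N, or if a joint passes its speed limit or range.

## Working session

There is one attempt and no reset: what is moved stays moved. The work goes in short steps, Python scripts to look and compute and a tool call to move; the robot and the scene stay as the last step left them, time stands still between calls to the robot, and variables do not carry over. Pictures are saved under pics/ and viewed, about 8 in all and at most 12, crops included, and the job is handed in when it is done.

Besides the shell and the picture viewer there is one more tool, called after "Request:" by a JSON object that holds its "op" and its "data". drive_tool: Moves the arm, as the interface text tells. Its arguments: {"type":"object","properties":{"rows":{"type":"array","items":{"type":"number"}},"newtons":{"type":"number"}},"required":["rows"]}

```bash
mkdir -p pics
cat > h.py <<'E'
import numpy as np, cv2
from workcell import ctrl
def grab(n):
    f=ctrl.grab_frame(n); f['R']=cv2.Rodrigues(np.array(f['rvec'],float))[0]; f['t']=np.array(f['tvec'],float).ravel(); return f
def ray(f,u,v,z):
    d=f['R'].T@np.array([(u-f['cx'])/f['fx'],(v-f['cy'])/f['fy'],1.]); c=-f['R'].T@f['t']
    return c+d*(z-c[2])/d[2]
def cloud(f):
    v,u=np.mgrid[:384,:512]; d=f['depth']
    p=np.stack([(u-f['cx'])/f['fx']*d,(v-f['cy'])/f['fy']*d,d],-1)
    return (p-f['t'])@f['R']
E
python3 - <<'E'
from h import *
for n in ('side','top'):
    f=grab(n); cv2.imwrite(f'pics/{n}0.png',cv2.resize(f['img'],(800,600))); print(n,f['fx'],f['cx'],f['cy'],-f['R'].T@f['t'],f['R'][2])
    np.savez(f'{n}0.npz',**{k:f[k] for k in f})
s=ctrl.read_state();print(s)
E
```

```text
side 463.1719353874432 259.8958784629679 190.09052300758685 [ 0.34539113 -0.76497516  1.03906287] [ 0.20558093  0.63550044 -0.74422824]
top 395.49721833576274 259.66186300892207 188.83742412396475 [ 0.46107736 -0.01024882  1.31674621] [ 0.13303994 -0.00705793 -0.99108555]
{'time_s': 0.1, 'joint_pos': array([ 1.13000598e+00,  5.32919481e-02,  1.61410316e+00, -1.47484193e-05,
        1.47597577e+00, -1.19015879e-01]), 'qd': array([-8.04766962e-04,  6.80955727e-04, -2.41418449e-03, -2.07115156e-03,
        3.37551322e-03,  4.44649048e-05]), 'tau': array([ 9.02348916e-06, -3.94897950e+01, -3.71364748e+01, -1.14371669e-04,
        3.86397180e-03, -4.20359129e-06]), 'ee_pos': array([0.19756921, 0.59271146, 0.40361696]), 'tool_rot': array([-5.03185624e-01, -3.10054892e+00,  2.69049075e-03]), 'contact_force': array([0.30107705, 0.42678627, 0.49146698]), 'torque': array([ 0.01469469, -0.00447422, -0.01814425]), 'finger_gap': 0.9970392895701871}
```

View pics/side0.png

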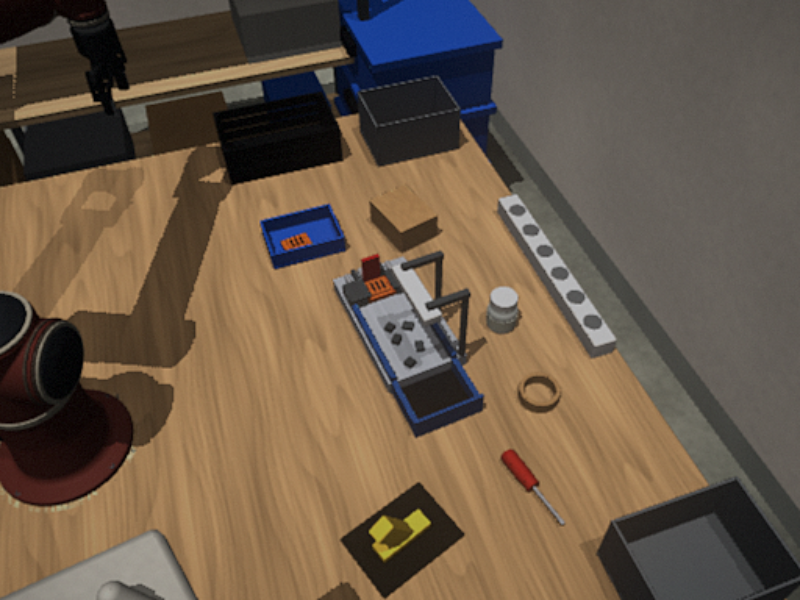

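View pics/top0.png

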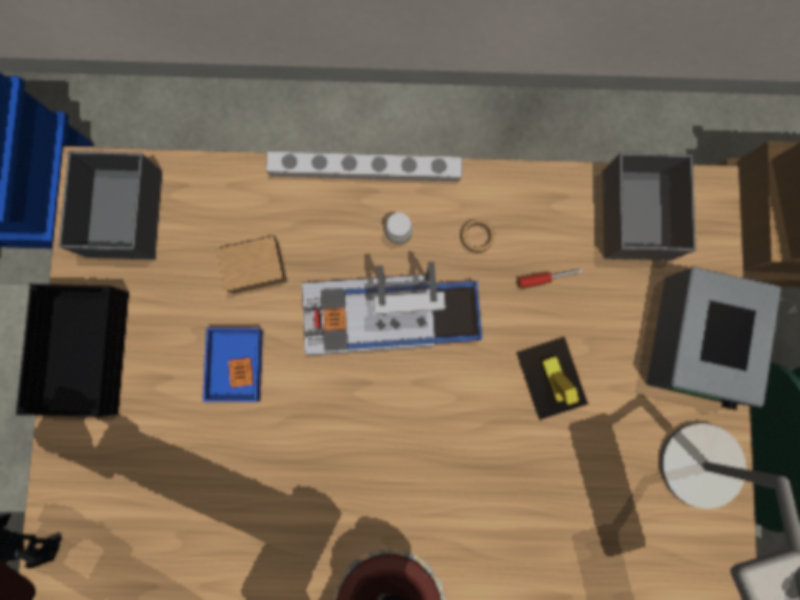

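The views show the fixture at the centre, with its nest and red tab at +y and its tray at −y. The scraper and pad are to the right, at about (555,380) in the top view.

Run:
```python
from h import *
T=dict(np.load('top0.npz')); S=dict(np.load('side0.npz'))
def hsv(f): return cv2.cvtColor(f['img'],cv2.COLOR_BGR2HSV)
def rect(p,name):
    r=cv2.minAreaRect(p[:,:2].astype(np.float32)*1000); print(name,len(p),[np.round(x,1) for x in r], 'z',np.round(np.percentile(p[:,2],[5,50,95])*1000,1))
for nm,f in(('top',T),('side',S)):
    P=cloud(f); h=hsv(f); H,s,v=h[...,0],h[...,1],h[...,2]
    ok=(f['depth']>0)&(P[...,0]>.3)&(P[...,0]<.9)&(P[...,1]>-.5)&(P[...,1]<.4)
    print(nm,'table z',np.percentile(P[...,2][ok&(H>8)&(H<22)&(s>60)&(s<150)],[10,50,90]))
    blue=ok&(H>105)&(H<130)&(s>120)&(P[...,1]<.15)&(P[...,1]>-.3)
    n,L,st,_=cv2.connectedComponentsWithStats(blue.astype(np.uint8))
    rect(P[blue&(P[...,2]>.02)],'blue')
    b=P[blue&(P[...,2]>.036)&(P[...,2]<.05)]; rect(b,'blue>36')
    yel=ok&(H>22)&(H<35)&(s>120); y=P[yel]; rect(y,'yellow'); 
    t=y[(y[:,2]>.024)&(y[:,2]<.033)]; rect(t,'foot top')
    t=y[(y[:,2]>.05)]; rect(t,'handle')
    red=ok&((H<6)|(H>174))&(s>170)&(P[...,1]<.3)&(P[...,1]>.0); rect(P[red],'red'); 
    r=P[red&(P[...,2]>.085)]; len(r)>3 and rect(r,'redtop')
    org=ok&(H>=5)&(H<15)&(s>170)&(P[...,1]<.15); rect(P[org],'orange')
    dark=ok&(v<60)&(P[...,1]<-.2)&(P[...,1]>-.45)&(P[...,0]>.35)&(P[...,0]<.62)
    m=cv2.morphologyEx(dark.astype(np.uint8),cv2.MORPH_OPEN,np.ones((3,3)))|(yel.astype(np.uint8))
    n,L,st,c=cv2.connectedComponentsWithStats(m); k=1+np.argmax(st[1:,4]); cnt=np.argwhere(L==k)
    q=np.array([ray(f,a[1],a[0],.006) for a in cnt]); rect(q,'pad(ray)')
    pd=P[(L==k)&(P[...,2]<.012)]; rect(pd,'pad(depth)')
    w=ok&(P[...,2]>.178)&(P[...,2]<.188)&(P[...,1]<.2)&(P[...,1]>-.2); rect(P[w],'lightbar top')
    dk=ok&(v<75)&(P[...,2]>.033)&(P[...,2]<.046)&(P[...,1]<.12)&(P[...,1]>-.15)&(P[...,0]>.5)&(P[...,0]<.75); rect(P[dk],'chips')
for nm,f in(('top',T),('side',S)):
    c=(slice(170,240),slice(180,320)) if nm=='top' else (slice(150,285),slice(200,320))
    im=cv2.resize(f['img'][c],None,fx=5 if nm=='top' else 4,fy=5 if nm=='top' else 4,interpolation=cv2.INTER_CUBIC); cv2.imwrite(f'pics/{nm}c.png',im)
```

```text
top table z [-0.0034145   0.00016277  0.00459481]
blue 171 [array([592.8, -34.9]), array([117.6, 267. ]), np.float64(5.5)] z [30.9 36.4 47.1]
blue>36 95 [array([592.8, -34.9]), array([117.3, 267.1]), np.float64(5.4)] z [36.2 43.1 47.7]
yellow 359 [array([ 465.1, -349.7]), array([109.8,  54.2]), np.float64(20.6)] z [ 4.5 31.5 97.3]
foot top 110 [array([ 469.3, -335.3]), array([87.2, 30. ]), np.float64(20.4)] z [24.6 28.1 32.2]
handle 143 [array([ 448.9, -341.5]), array([55.9, 24.8]), np.float64(22.9)] z [54.2 88.3 99.6]
red 8 [array([573. , 157.3]), array([18.6,  3.9]), np.float64(2.4)] z [88.7 93.  94.4]
redtop 8 [array([573. , 157.3]), array([18.6,  3.9]), np.float64(2.4)] z [88.7 93.  94.4]
orange 16 [array([624.1, -87.8]), array([ 35.2, 471.5]), np.float64(11.9)] z [22.4 45.8 49.5]
pad(ray) 1283 [array([ 470.1, -330.5]), array([141.5, 103.7]), np.float64(19.4)] z [6. 6. 6.]
pad(depth) 973 [array([ 469.6, -330.4]), array([142. , 105.4]), np.float64(19.7)] z [ 1.7  6.2 10.2]
lightbar top 433 [array([616.3, -22.6]), array([ 62.2, 129.7]), np.float64(5.4)] z [180.  183.7 187. ]
chips 
[... 580 characters left out ...]
float64(25.7)] z [84.9 93.1 99.6]
red 41 [array([596.5, 192.3]), array([107.3,  28.6]), np.float64(56.3)] z [49.  89.8 94.9]
redtop 24 [array([575.1, 160.4]), array([30.9,  9.5]), np.float64(10.4)] z [89.  91.4 95.3]
orange 187 [array([625.1, -89.8]), array([ 53.6, 488.6]), np.float64(12.8)] z [16.2 43.5 48.6]
pad(ray) 2591 [array([ 471.2, -330.9]), array([148. , 108.5]), np.float64(19.2)] z [6. 6. 6.]
pad(depth) 2134 [array([ 472.1, -330.4]), array([151.1, 109.3]), np.float64(19.2)] z [2.5 5.8 9.1]
lightbar top 537 [array([626.7, -22. ]), array([ 88. , 131.9]), np.float64(5.5)] z [180.1 183.8 187.2]
chips 373 [array([638.1, -10.5]), array([220.4, 277.4]), np.float64(5.7)] z [34.2 39.9 44.9]
```

View pics/sidec.png

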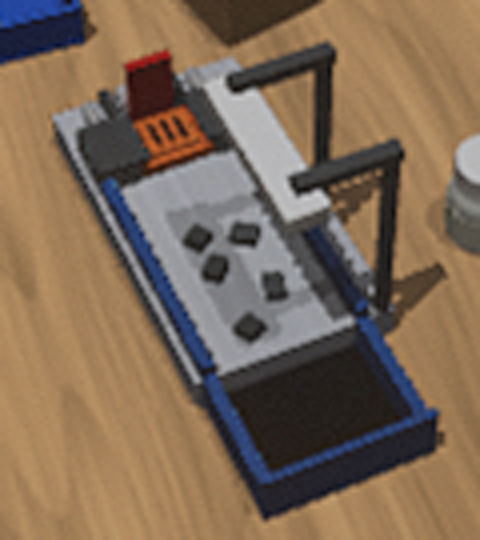

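The crop shows five chips on the bed at crop px (198,238), (245,233), (215,267), (273,285) and (249,327). The measurements agree with the given sizes, so I'll compute the targets now.

```bash
cat >> h.py <<'E'
from scipy.spatial.transform import Rotation as Ro
FX=np.array([.5874,.0264,0]); FY=5.4
def fw(p): return FX+Ro.from_euler('z',FY,degrees=True).apply(np.array(p)/1000)
def wf(p): return Ro.from_euler('z',-FY,degrees=True).apply(np.array(p)-FX)*1000
def tool(yaw,lean):  # tool y = -part y, fingers lean: body towards part -x
    B=Ro.from_euler('z',yaw,degrees=True); l=np.radians(lean)
    z=np.array([np.sin(l),0,-np.cos(l)]); y=np.array([0,-1.,0]); x=np.cross(y,z)
    return B*Ro.from_matrix(np.stack([x,y,z],1))
def delta(grip,R,hp=.155):
    """shift (cm) and turn (deg) from the present pose so that the grasp point is at grip"""
    s=ctrl.read_state(); tcp=np.array(grip)-R.as_matrix()[:,2]*hp
    d=(tcp-s['ee_pos'])*100; r=(R*Ro.from_rotvec(s['tool_rot']).inv()).as_rotvec(degrees=True)
    print('d cm',np.round(d,2),'turn',np.round(r,2),'|',np.round(tcp,4))
def st():
    s=ctrl.read_state(); print(round(s['time_s'],2),'tcp',np.round(s['ee_pos'],4),'q',np.round(s['joint_pos'],2),'F',np.round(s['contact_force'],1),'gap',round(s['finger_gap'],3))
E
python3 - <<'E'
from h import *
S=dict(np.load('side0.npz')); print(ctrl.hold_point_z)
for u,v in((198,238),(245,233),(215,267),(273,285),(249,327)): print(wf(ray(S,200+u/4,150+v/4,.036)).round(1))
print('mouth pix check',wf(ray(S,200+116/4,150+183/4,.044)).round(1),'edge',wf(ray(S,200+361/4,150+315/4,.044)).round(1))
B=Ro.from_euler('z',20,degrees=True); o=np.array([.4687,-.3354,.006]); g=o+B.apply([-.023,0,.062]); ax=tool(20,35).as_matrix()[:,2]
print(g); delta(g-ax*.10+[0,0,.02],tool(20,35))
E
```

```text
0.1547
[-15.5   7.2  36. ]
[16.3 -2.6 36. ]
[-15.1 -21.6  36. ]
[ 14.6 -52.8  36. ]
[-15.1 -78.5  36. ]
mouth pix check [-50.8  72.5  44. ] edge [  54.8 -106.5   44. ]
[ 0.44708707 -0.34326646  0.068     ]
d cm [ 11.21 -98.6  -10.67] turn [  45.41    0.49 -136.06] | [ 0.3096 -0.3933  0.2969]
```

Request:
{"op": "drive_tool", "data": {"rows": [22,-55,2,0,0,-80,1,22,-55,2,0,0,-80,1,22,-55,2,0,0,-80,1,22,-55,2,0,0,-80,1,22,-55,2,0,0,-80,1,22,-55,2,0,0,-80,1,22,-55,2,0,0,-80,1,22,-55,2,0,0,-80,1,22,-55,2,0,0,-80,1,22,-55,2,0,0,-80,1,22,-55,2,0,0,-80,1,22,-55,2,0,0,-80,1]}}

```text
time_s: 1.3
ee_pos: [0.4178, 0.0405, 0.4245]
tool_rot: [2.38, 2.05, 0.0]
contact_force: [1.2, 0.7, -1.0]
finger_gap: 1.002
```

```bash
cat > g.py <<'E'
from h import *
st(); g=np.array([.4471,-.3433,.068]); R=tool(20,35); ax=R.as_matrix()[:,2]
delta(g-ax*.10+[0,0,.02],R); delta(g-ax*.05,R); delta(g,R)
E
python3 g.py
```

```text
1.3 tcp [0.4178 0.0405 0.4245] q [-0.08 -0.48  2.04 -0.    1.59  0.07] F [ 1.2  0.7 -1. ] gap 1.002
d cm [-10.81 -43.39 -12.77] turn [ 28.43 -23.2  -59.48] | [ 0.3097 -0.3933  0.2969]
d cm [ -8.12 -42.41 -18.86] turn [ 28.43 -23.2  -59.48] | [ 0.3366 -0.3835  0.2359]
d cm [ -5.42 -41.43 -22.96] turn [ 28.43 -23.2  -59.48] | [ 0.3636 -0.3737  0.195 ]
```

Request:
{"op": "drive_tool", "data": {"rows": [-10.8,-43.4,-8,28.4,-23.2,-59.5,1,-10.8,-43.4,-8,28.4,-23.2,-59.5,1,-10.8,-43.4,-8,28.4,-23.2,-59.5,1,-10.8,-43.4,-8,28.4,-23.2,-59.5,1,-10.8,-43.4,-8,28.4,-23.2,-59.5,1,-10.8,-43.4,-8,28.4,-23.2,-59.5,1,-10.8,-43.4,-8,28.4,-23.2,-59.5,1,-10.8,-43.4,-8,28.4,-23.2,-59.5,1,-10.8,-43.4,-12.8,28.4,-23.2,-59.5,1,-10.8,-43.4,-12.8,28.4,-23.2,-59.5,1,-10.8,-43.4,-12.8,28.4,-23.2,-59.5,1,-10.8,-43.4,-12.8,28.4,-23.2,-59.5,1]}}

```text
time_s: 2.5
ee_pos: [0.3096, -0.3909, 0.2962]
tool_rot: [-2.855, -0.504, -0.9]
contact_force: [-0.5, -0.5, 0.3]
finger_gap: 1.001
```

```bash
python3 g.py
python3 - <<'E'
from h import *
f=grab('side'); cv2.imwrite('pics/side1.png',cv2.resize(f['img'][230:384,120:340],None,fx=3,fy=3,interpolation=cv2.INTER_CUBIC))
E
```

```text
2.5 tcp [ 0.3096 -0.3909  0.2962] q [-1.18 -0.18  2.05  0.64  1.3  -0.14] F [-0.5 -0.5  0.3] gap 1.001
d cm [ 0.01 -0.24  0.07] turn [-0.08 -0.03 -0.03] | [ 0.3097 -0.3933  0.2969]
d cm [ 2.71  0.74 -6.03] turn [-0.08 -0.03 -0.03] | [ 0.3366 -0.3835  0.2359]
d cm [  5.4    1.72 -10.12] turn [-0.08 -0.03 -0.03] | [ 0.3636 -0.3737  0.195 ]
```

View pics/side1.png

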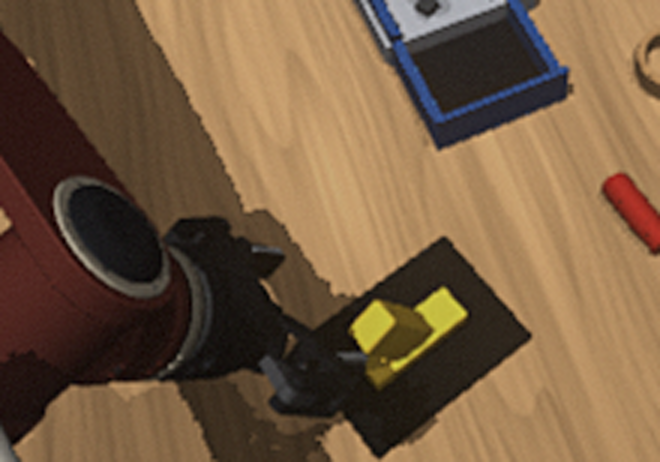

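Both fingers straddle the handle direction, with the handle top at crop px (370,325). Next I approach along the axis and close.

Request:
{"op": "drive_tool", "data": {"rows": [2.7,0.7,-6.0,0,0,0,1,2.7,0.7,-6.0,0,0,0,1,4.0,1.2,-8.0,0,0,0,1,5.4,1.6,-10.1,0,0,0,1,5.4,1.6,-10.1,0,0,0,1,5.4,1.6,-10.1,0,0,0,1,5.4,1.6,-10.1,0,0,0,1], "newtons": 60}}

```text
time_s: 3.25
ee_pos: [0.364, -0.3755, 0.1978]
tool_rot: [-2.858, -0.508, -0.903]
contact_force: [0.9, -0.3, 1.1]
finger_gap: 0.999
```

```bash
python3 g.py
```

```text
3.25 tcp [ 0.364  -0.3755  0.1978] q [-1.06  0.02  2.06  0.7   1.07 -0.19] F [ 0.9 -0.3  1.1] gap 0.999
d cm [-5.44 -1.78  9.9 ] turn [ 0.21  0.1  -0.08] | [ 0.3097 -0.3933  0.2969]
d cm [-2.74 -0.8   3.81] turn [ 0.21  0.1  -0.08] | [ 0.3366 -0.3835  0.2359]
d cm [-0.05  0.18 -0.29] turn [ 0.21  0.1  -0.08] | [ 0.3636 -0.3737  0.195 ]
```

Request:
{"op": "drive_tool", "data": {"rows": [0,0.2,-0.3,0,0,0,1,0,0.2,-0.3,0,0,0,-1,0,0.2,-0.3,0,0,0,-1,0,0.2,-0.3,0,0,0,-1,0,0.2,-0.3,0,0,0,-1,0,0.2,-0.3,0,0,0,-1,0,0.2,-0.3,0,0,0,-1,0,0.2,-0.3,0,0,0,-1,0,0.2,-0.3,0,0,0,-1], "newtons": 60}}

```text
time_s: 4.15
ee_pos: [0.3636, -0.3734, 0.1929]
tool_rot: [-2.857, -0.505, -0.9]
contact_force: [-1.8, -1.4, 2.0]
finger_gap: 0.273
```

```bash
python3 g.py
```

```text
4.15 tcp [ 0.3636 -0.3734  0.1929] q [-1.06  0.02  2.06  0.7   1.06 -0.19] F [-1.8 -1.4  2. ] gap 0.273
d cm [-5.4 -2.  10.4] turn [ 0.07 -0.   -0.04] | [ 0.3097 -0.3933  0.2969]
d cm [-2.7  -1.02  4.3 ] turn [ 0.07 -0.   -0.04] | [ 0.3366 -0.3835  0.2359]
d cm [-0.01 -0.03  0.21] turn [ 0.07 -0.   -0.04] | [ 0.3636 -0.3737  0.195 ]
```

Gripped: opening 23 mm against a 24 mm handle.

```bash
cat > w.py <<'E'
from h import *
TG=Ro.from_rotvec([-2.857,-.505,-.9]); PG=np.array([.3636,-.3734,.1929])
B0=Ro.from_euler('z',20,degrees=True); O0=np.array([.4687,-.3354,.006])
def place(o,yaw):  # shift+turn to bring scraper origin to o (m) with yaw
    B=Ro.from_euler('z',yaw,degrees=True); D=B*B0.inv(); tcp=np.array(o)+D.apply(PG-O0); R=D*TG
    s=ctrl.read_state(); d=(tcp-s['ee_pos'])*100; r=(R*Ro.from_rotvec(s['tool_rot']).inv()).as_rotvec(degrees=True)
    print('d cm',np.round(d,2),'turn',np.round(r,2),'|',np.round(tcp,4))
def where(): # scraper pose in fixture
    s=ctrl.read_state(); D=Ro.from_rotvec(s['tool_rot'])*TG.inv(); print('scraper fix',wf(s['ee_pos']+D.apply(O0-PG)).round(1),'rot',(D*B0).as_rotvec(degrees=True).round(2))
E
python3 - <<'E'
from w import *
for p in((-100,-150,110),(-100,48,110),(0,48,80),(0,48,31),(0,-110,31)): place(fw(p),5.4)
E
```

```text
d cm [ 2.7  23.07 10.4 ] turn [  0.02   0.02 -14.6 ] | [ 0.3907 -0.1426  0.2969]
d cm [ 0.84 42.79 10.4 ] turn [  0.02   0.02 -14.6 ] | [0.372  0.0545 0.2969]
d cm [10.8  43.73  7.4 ] turn [  0.02   0.02 -14.6 ] | [0.4716 0.0639 0.2669]
d cm [10.8  43.73  2.5 ] turn [  0.02   0.02 -14.6 ] | [0.4716 0.0639 0.2179]
d cm [12.28 28.    2.5 ] turn [  0.02   0.02 -14.6 ] | [ 0.4865 -0.0934  0.2179]
```

Request:
{"op": "drive_tool", "data": {"rows": [0,0,4,0,0,0,-1,0,0,8,0,0,0,-1,1,4,10.4,0,0,-3,-1,2,9,10.4,0,0,-8,-1,2.7,14,10.4,0,0,-14.6,-1,2.7,19,10.4,0,0,-14.6,-1,2.5,24,10.4,0,0,-14.6,-1,2,29,10.4,0,0,-14.6,-1,1.5,34,10.4,0,0,-14.6,-1,1.2,38.5,10.4,0,0,-14.6,-1,0.8,42.8,10.4,0,0,-14.6,-1,0.8,42.8,10.4,0,0,-14.6,-1]}}

```text
time_s: 5.35
ee_pos: [0.3699, 0.0602, 0.2952]
tool_rot: [-2.962, -0.159, -0.928]
contact_force: [-1.0, 0.0, -2.6]
finger_gap: 0.272
```

Request:
{"op": "drive_tool", "data": {"rows": [0,0,0,0,0,0,-1,0,0,0,0,0,0,-1]}}

```text
time_s: 5.55
ee_pos: [0.3716, 0.0543, 0.296]
tool_rot: [-2.968, -0.14, -0.932]
contact_force: [-0.7, 0.1, -2.2]
finger_gap: 0.275
```

Run:
```python
from w import *
st(); where()
for p in((-100,48,110),(0,48,80),(0,48,31)): place(fw(p),5.4)
f=grab('side'); cv2.imwrite('pics/side2.png',cv2.resize(f['img'][100:290,130:340],None,fx=3,fy=3,interpolation=cv2.INTER_CUBIC))
```

```text
5.55 tcp [0.3716 0.0543 0.296 ] q [-0.08 -0.74  2.43  0.13  0.85  1.34] F [-0.7  0.1 -2.2] gap 0.275
scraper fix [-100.8   47.8  109. ] rot [0.01 0.08 5.36]
d cm [0.05 0.02 0.09] turn [-0.01 -0.08  0.04] | [0.372  0.0545 0.2969]
d cm [10.    0.96 -2.91] turn [-0.01 -0.08  0.04] | [0.4716 0.0639 0.2669]
d cm [10.    0.96 -7.81] turn [-0.01 -0.08  0.04] | [0.4716 0.0639 0.2179]
```

View pics/side2.png

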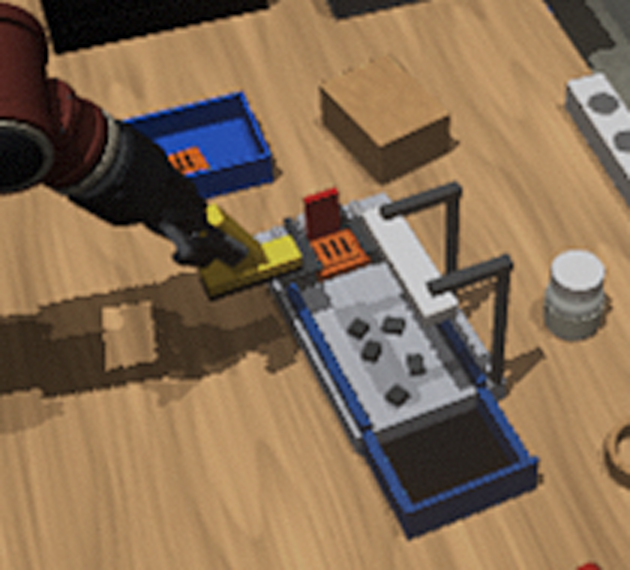

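The scraper is held square, with its foot at crop px (200–300,245–290), clear of the fixture. Next: over the bed, then down.

Run:
```python
from h import *
S=dict(np.load('side0.npz'))
for u,v in((205,85),(238,75),(297,228),(330,210)): print(wf(ray(S,200+u/4,150+v/4,.184)).round(1))
```

```text
[ -4.9   8.4 184. ]
[ 18.    7.7 184. ]
[  -2.7 -124.7  184. ]
[  21.5 -120.3  184. ]
```

Request:
{"op": "drive_tool", "data": {"rows": [3,0.3,-0.9,0,0,0,-1,6,0.6,-1.9,0,0,0,-1,8,0.8,-2.5,0,0,0,-1,10,1,-2.9,0,0,0,-1,10,1,-2.9,0,0,0,-1,10,1,-2.9,0,0,0,-1]}}

```text
time_s: 6.2
ee_pos: [0.4719, 0.0632, 0.2671]
tool_rot: [-2.969, -0.137, -0.932]
contact_force: [-0.4, -0.8, -1.9]
finger_gap: 0.273
```

Run:
```python
from w import *
st(); where()
for p in((0,48,80),(0,48,31)): place(fw(p),5.4)
f=grab('side'); cv2.imwrite('pics/side3.png',cv2.resize(f['img'][130:290,180:340],None,fx=4,fy=4,interpolation=cv2.INTER_CUBIC)[:600])
```

```text
6.2 tcp [0.4719 0.0632 0.2671] q [-0.04 -0.33  2.23  0.13  0.64  1.36] F [-0.4 -0.8 -1.9] gap 0.273
scraper fix [-0.1 47.  80. ] rot [0.02 0.11 5.23]
d cm [-0.03  0.07 -0.02] turn [-0.01 -0.11  0.17] | [0.4716 0.0639 0.2669]
d cm [-0.03  0.07 -4.92] turn [-0.01 -0.11  0.17] | [0.4716 0.0639 0.2179]
```

View pics/side3.png

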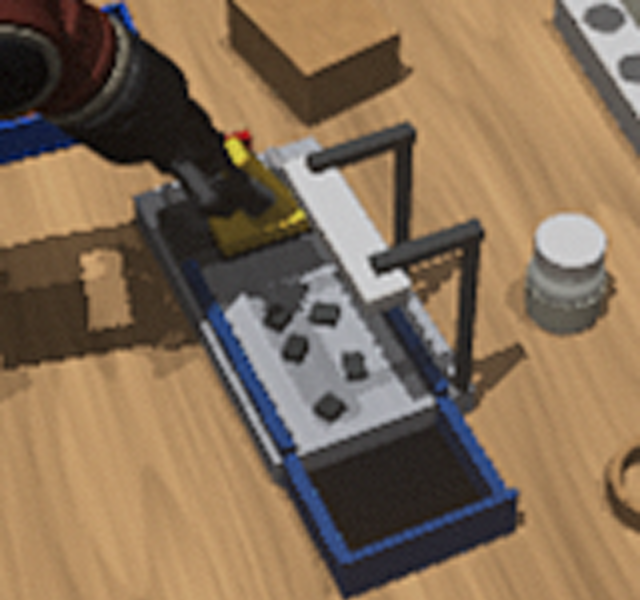

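The foot is over the bed between the nest and the nearest chip (crop px 275,317). I'll lower it gently.

Request:
{"op": "drive_tool", "data": {"rows": [0,0.1,-1.6,0,0,0,-1,0,0.1,-3.2,0,0,0,-1,0,0.1,-4.0,0,0,0,-1,0,0.1,-4.5,0,0,0,-1,0,0.1,-4.9,0,0,0,-1,0,0.1,-4.9,0,0,0,-1,0,0.1,-4.9,0,0,0,-1]}}

```text
time_s: 6.95
ee_pos: [0.4719, 0.0659, 0.2193]
tool_rot: [-2.966, -0.142, -0.937]
contact_force: [0.1, -0.2, -1.8]
finger_gap: 0.272
```

Run:
```python
from w import *
st(); where()
for p in((0,48,31),(0,-30,31),(0,-120,31)): place(fw(p),5.4)
```

```text
6.95 tcp [0.4719 0.0659 0.2193] q [-0.03 -0.24  2.25  0.15  0.53  1.34] F [ 0.1 -0.2 -1.8] gap 0.272
scraper fix [ 0.8 49.9 32.6] rot [ 0.   -0.08  5.41]
d cm [-0.03 -0.2  -0.14] turn [-0.01  0.08 -0.01] | [0.4716 0.0639 0.2179]
d cm [ 0.7  -7.96 -0.14] turn [-0.01  0.08 -0.01] | [ 0.4789 -0.0137  0.2179]
d cm [  1.55 -16.92  -0.14] turn [-0.01  0.08 -0.01] | [ 0.4874 -0.1033  0.2179]
```

Request:
{"op": "drive_tool", "data": {"rows": [0,0,-0.1,0,0,0,-1,0,0,-0.2,0,0,0,-1,0,0,-0.2,0,0,0,-1,0,0,-0.2,0,0,0,-1]}}

```text
time_s: 7.35
ee_pos: [0.4717, 0.0659, 0.2168]
tool_rot: [-2.966, -0.142, -0.935]
contact_force: [-0.8, 0.2, -1.3]
finger_gap: 0.273
```

Request:
{"op": "drive_tool", "data": {"rows": [0.1,-0.8,-0.1,0,0,0,-1,0.2,-1.6,-0.1,0,0,0,-1,0.2,-2.4,-0.1,0,0,0,-1,0.3,-3.2,-0.1,0,0,0,-1,0.4,-4,-0.1,0,0,0,-1,0.5,-4.8,-0.1,0,0,0,-1,0.5,-5.6,-0.1,0,0,0,-1,0.6,-6.4,-0.1,0,0,0,-1,0.7,-7.2,-0.1,0,0,0,-1,0.7,-8,-0.1,0,0,0,-1]}}

```text
time_s: 8.35
ee_pos: [0.4793, -0.0143, 0.2167]
tool_rot: [-2.965, -0.141, -0.938]
contact_force: [0.8, 3.0, -0.1]
finger_gap: 0.273
```

Run:
```python
from w import *
st(); where()
for p in((0,-30,30.5),(0,-120,30.5)): place(fw(p),5.4)
f=grab('side'); cv2.imwrite('pics/side4.png',cv2.resize(f['img'][130:280,180:340],None,fx=4,fy=4,interpolation=cv2.INTER_CUBIC))
```

```text
8.35 tcp [ 0.4793 -0.0143  0.2167] q [-0.23 -0.23  2.25  0.35  0.56  1.01] F [ 0.8  3.  -0.1] gap 0.273
scraper fix [  0.8 -30.5  30.1] rot [ 0.03 -0.14  5.41]
d cm [-0.03  0.05  0.07] turn [-0.04  0.14 -0.01] | [ 0.4789 -0.0137  0.2174]
d cm [ 0.81 -8.91  0.07] turn [-0.04  0.14 -0.01] | [ 0.4874 -0.1033  0.2174]
```

View pics/side4.png

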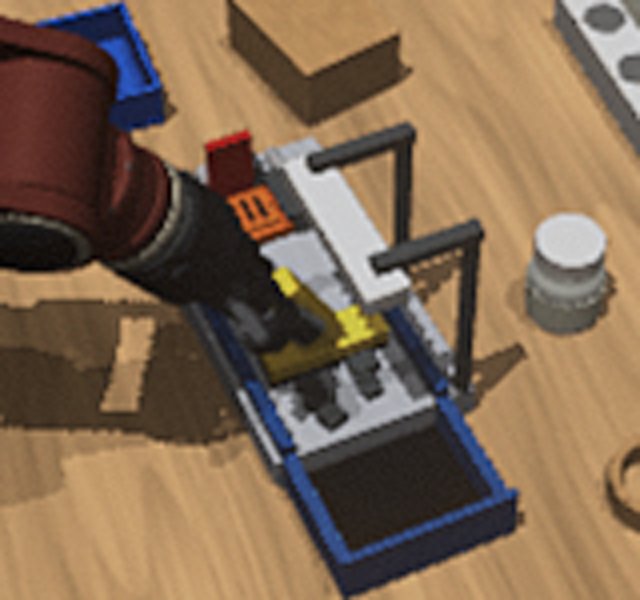

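The chips bunch ahead of the foot, at crop px (325–370,370–410), and nothing is left behind. I'll continue past the edge.

Request:
{"op": "drive_tool", "data": {"rows": [0.1,-0.8,-0.1,0,0,0,-1,0.2,-1.6,-0.1,0,0,0,-1,0.2,-2.4,-0.1,0,0,0,-1,0.3,-3.2,-0.1,0,0,0,-1,0.4,-4,-0.1,0,0,0,-1,0.5,-4.8,-0.1,0,0,0,-1,0.5,-5.6,-0.1,0,0,0,-1,0.6,-6.4,-0.1,0,0,0,-1,0.7,-7.2,0,0,0,0,-1,0.7,-8,0,0,0,0,-1,0.8,-8.9,0.1,0,0,0,-1,0.8,-8.9,0.1,0,0,0,-1]}}

```text
time_s: 9.6
ee_pos: [0.4862, -0.1041, 0.2158]
tool_rot: [-2.969, -0.14, -0.932]
contact_force: [1.1, -0.6, -1.4]
finger_gap: 0.274
```

Run:
```python
from w import *
st(); where()
P=[.4715,-.3307]
place(fw((-10,-125,80)),5.4);place(P+[.09],20);place(P+[.008],20)
f=grab('side'); cv2.imwrite('pics/side5.png',cv2.resize(f['img'][130:280,180:340],None,fx=4,fy=4,interpolation=cv2.INTER_CUBIC))
```

```text
9.6 tcp [ 0.4862 -0.1041  0.2158] q [-0.42 -0.17  2.2   0.5   0.63  0.72] F [ 1.1 -0.6 -1.4] gap 0.274
scraper fix [  -1.6 -120.9   28.7] rot [-0.04  0.09  5.36]
d cm [-0.82 -0.51  5.11] turn [ 0.04 -0.09  0.04] | [ 0.4779 -0.1093  0.2669]
d cm [-11.98 -26.46   6.11] turn [ 0.06 -0.09 14.64] | [ 0.3664 -0.3687  0.2769]
d cm [-11.98 -26.46  -2.09] turn [ 0.06 -0.09 14.64] | [ 0.3664 -0.3687  0.1949]
```

View pics/side5.png

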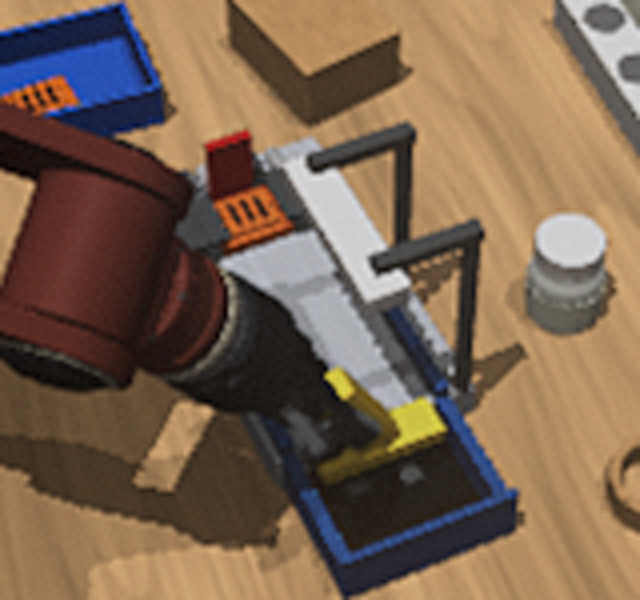

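The bed is clear behind the foot and chips are visible in the tray at crop px (350–410,470–490). I'll lift and return to the pad.

Request:
{"op": "drive_tool", "data": {"rows": [-0.3,0,2.5,0,0,0,-1,-0.8,-0.5,5.1,0,0,0,-1,-2,-3,6.1,0,0,0,-1,-4,-7,6.1,0,0,0,-1,-6,-11,6.1,0,0,3,-1,-8,-15,6.1,0,0,7,-1,-9,-19,6.1,0,0,11,-1,-11,-23,6.1,0,0,14.6,-1,-12,-26.5,6.1,0,0,14.6,-1,-12,-26.5,3,0,0,14.6,-1,-12,-26.5,0,0,0,14.6,-1,-12,-26.5,0,0,0,14.6,-1]}}

```text
time_s: 10.85
ee_pos: [0.3648, -0.366, 0.2109]
tool_rot: [-2.851, -0.5, -0.889]
contact_force: [-0.3, 1.0, -2.0]
finger_gap: 0.273
```

Request:
{"op": "drive_tool", "data": {"rows": [0,0,0,0,0,0,-1,0,0,0,0,0,0,-1]}}

```text
time_s: 11.05
ee_pos: [0.3671, -0.3684, 0.2182]
tool_rot: [-2.858, -0.507, -0.902]
contact_force: [-0.7, 0.1, -1.5]
finger_gap: 0.27
```

Run:
```python
from w import *
st(); where(); P=[.4715,-.3307]
for z in(.008,.006): place(P+[z],20)
f=grab('side'); m=f['img'][130:384,160:340]; cv2.imwrite('pics/side6.png',cv2.resize(m,None,fx=2.3,fy=2.3,interpolation=cv2.INTER_CUBIC))
```

```text
11.05 tcp [ 0.3671 -0.3684  0.2182] q [-1.05 -0.02  2.06  0.69  1.1  -0.15] F [-0.7  0.1 -1.5] gap 0.27
scraper fix [-148.  -344.6   31.3] rot [-0.11 -0.07 20.03]
d cm [-0.07 -0.03 -2.33] turn [ 0.1   0.08 -0.03] | [ 0.3664 -0.3687  0.1949]
d cm [-0.07 -0.03 -2.53] turn [ 0.1   0.08 -0.03] | [ 0.3664 -0.3687  0.1929]
```

View pics/side6.png

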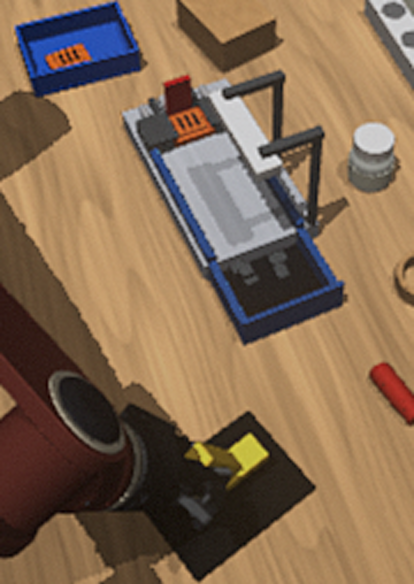

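The bed is clear, all the chips are in the tray (about crop px 235–290,250–280), and the scraper is over the pad. I'll lower it.

Request:
{"op": "drive_tool", "data": {"rows": [-0.1,0,-1,0.1,0.1,0,-1,-0.1,0,-1.8,0.1,0.1,0,-1,-0.1,0,-2.2,0.1,0.1,0,-1,-0.1,0,-2.5,0.1,0.1,0,-1,-0.1,0,-2.5,0.1,0.1,0,-1,-0.1,0,-2.5,0.1,0.1,0,-1]}}

```text
time_s: 11.7
ee_pos: [0.3659, -0.3683, 0.1928]
tool_rot: [-2.853, -0.506, -0.899]
contact_force: [-4.8, 3.2, 7.5]
finger_gap: 0.273
```

Run:
```python
from w import *
st(); where(); P=[.4715,-.3307]
place(P+[.006],20)
```

```text
11.7 tcp [ 0.3659 -0.3683  0.1928] q [-1.05  0.02  2.07  0.7   1.06 -0.19] F [-4.8  3.2  7.5] gap 0.273
scraper fix [-149.5 -343.4    6. ] rot [ 1.900e-01 -2.000e-02  2.011e+01]
d cm [ 0.05 -0.04  0.01] turn [-0.19 -0.01 -0.11] | [ 0.3664 -0.3687  0.1929]
```

Request:
{"op": "drive_tool", "data": {"rows": [0,0,0,0,0,0,-0.6,0,0,0,0,0,0,0,0,0,0,0,0,0,1,0,0,0,0,0,0,1,0,0,0,0,0,0,1,0,0,0,0,0,0,1,-1.1,-0.4,1.6,0,0,0,1,-2.7,-1,4.1,0,0,0,1,-4.3,-1.6,6.6,0,0,0,1,-5.4,-2,8.2,0,0,0,1,-5.4,-2,12,0,0,0,1,-5.4,-2,14,0,0,0,1]}}

```text
time_s: 12.9
ee_pos: [0.3115, -0.3887, 0.3347]
tool_rot: [-2.858, -0.505, -0.901]
contact_force: [0.7, 0.4, -0.3]
finger_gap: 0.998
```

Run:
```python
from h import *
st()
def rect(p,name):
    r=cv2.minAreaRect(p[:,:2].astype(np.float32)*1000); print(name,len(p),[np.round(x,1) for x in r], 'z',np.round(np.percentile(p[:,2],[5,50,95])*1000,1))
for n in('side','top'):
    f=grab(n); P=cloud(f); h=cv2.cvtColor(f['img'],cv2.COLOR_BGR2HSV); H,s=h[...,0],h[...,1]
    y=P[(H>22)&(H<35)&(s>120)&(f['depth']>0)&(P[...,1]<-.2)&(P[...,1]>-.45)&(P[...,0]>.3)&(P[...,0]<.6)]
    rect(y[(y[:,2]>.024)&(y[:,2]<.033)],n+' foot'); print(np.percentile(y[:,2],98))
    r=P[((H<6)|(H>174))&(s>170)&(f['depth']>0)&(P[...,2]>.06)&(P[...,2]<.1)&(P[...,1]>.1)&(P[...,1]<.22)&(P[...,0]>.5)&(P[...,0]<.65)]
    r=wf(r); print('tab x',np.percentile(r[:,0],[0,50,100]).round(1),'y',np.percentile(r[:,1],[0,10,50,90,100]).round(1),'z',np.percentile(r[:,2],[0,50,100]).round(1))
# upright tool, jaws across x (tool y along fixture +-x?) : tool y=-fixture y, closed
B=Ro.from_euler('z',5.4,degrees=True)
R=tool(5.4,0)*Ro.from_euler('z',90,degrees=True); R2=tool(5.4,0)*Ro.from_euler('z',-90,degrees=True)
for q in(R,R2): delta(fw((0,180,150)),q)
delta(fw((0,180,150)),tool(5.4,0))
```

```text
12.9 tcp [ 0.3115 -0.3887  0.3347] q [-1.17 -0.23  2.03  0.63  1.35 -0.09] F [ 0.7  0.4 -0.3] gap 0.998
side foot 183 [array([ 471.9, -331.4]), array([86.7, 30.4]), np.float64(24.5)] z [25.1 27.7 31. ]
0.1621013206624543
tab x [-15.8  -5.   14.2] y [128.6 129.5 131.8 137.5 137.9] z [62.6 91.6 95.7]
top foot 104 [array([ 471.4, -330. ]), array([86.8, 30.1]), np.float64(21.8)] z [24.7 28.1 31.7]
0.10049617213519635
tab x [-11.3  -1.8   7.4] y [129.4 129.6 130.2 130.3 130.3] z [87.9 91.9 93.7]
d cm [25.84 59.48 -3.08] turn [  21.8    33.79 -101.06] | [0.5705 0.2056 0.305 ]
d cm [25.84 59.48 -3.08] turn [-31.56  20.36  72.77] | [0.5705 0.2056 0.305 ]
d cm [25.84 59.48 -3.08] turn [ -7.4   34.28 -14.27] | [0.5705 0.2056 0.305 ]
```

The scraper stands at (471.6, −330.7) mm on the pad centre (471.5, −330.5). The tab's pushing face is at fixture y≈138. I'll go behind the tab with the fingers shut.

Request:
{"op": "drive_tool", "data": {"rows": [1,4,5,0,5,0,-1,3,9,7,-2,10,-4,-1,5,14,8,-3,15,-6,-1,7,19,8,-5,22,-9,-1,9,24,8,-6,28,-12,-1,11,29,8,-7.4,34.3,-14.3,-1,13,34,8,-7.4,34.3,-14.3,-1,15,39,8,-7.4,34.3,-14.3,-1,17.5,44,8,-7.4,34.3,-14.3,-1,20,49,6,-7.4,34.3,-14.3,-1,23,54,3,-7.4,34.3,-14.3,-1,25.8,59.5,0,-7.4,34.3,-14.3,-1]}}

```text
time_s: 14.2
ee_pos: [0.5317, 0.1361, 0.3647]
tool_rot: [-3.132, -0.143, 0.003]
contact_force: [0.3, -0.2, 0.9]
finger_gap: 0.001
```

Request:
{"op": "drive_tool", "data": {"rows": [0,0,0,0,0,0,-1,0,0,0,0,0,0,-1,0,0,0,0,0,0,-1]}}

```text
time_s: 14.5
ee_pos: [0.5311, 0.1331, 0.366]
tool_rot: [-3.133, -0.14, 0.003]
contact_force: [-0.8, 0.8, 0.7]
finger_gap: -0.003
```

```bash
cat > e.py <<'E'
from h import *
st(); R=tool(5.4,0); s=ctrl.read_state(); print('hold fix',wf(s['ee_pos']+Ro.from_rotvec(s['tool_rot']).apply([0,0,.155])).round(1))
for y,z in((182,83),(153,83),(89,83)): delta(fw((0,y,z)),R)
E
python3 e.py
```

```text
14.5 tcp [0.5311 0.1331 0.366 ] q [ 0.11 -0.11  1.83  0.01  1.42  1.59] F [-0.8  0.8  0.7] gap -0.003
hold fix [-46.3 112.5 211. ]
d cm [  3.92   7.45 -12.8 ] turn [-0.33 -0.13  0.28] | [0.5703 0.2076 0.238 ]
d cm [  4.19   4.56 -12.8 ] turn [-0.33 -0.13  0.28] | [0.573  0.1787 0.238 ]
d cm [  4.8   -1.81 -12.8 ] turn [-0.33 -0.13  0.28] | [0.579 0.115 0.238]
```

Request:
{"op": "drive_tool", "data": {"rows": [2,4,0,0,0,0,-1,3.9,7.4,0,0,0,0,-1,3.9,7.4,-2,0,0,0,-1,3.9,7.4,-6,0,0,0,-1,3.9,7.4,-10,0,0,0,-1,3.9,7.4,-12.8,0,0,0,-1,3.9,7.4,-12.8,0,0,0,-1,3.9,7.4,-12.8,0,0,0,-1]}}

```text
time_s: 15.3
ee_pos: [0.5706, 0.2067, 0.2395]
tool_rot: [-3.132, -0.138, 0.001]
contact_force: [-0.3, 0.8, 1.5]
finger_gap: 0.0
```

```bash
python3 e.py
python3 - <<'E'
from h import *
f=grab('side'); cv2.imwrite('pics/side7.png',cv2.resize(f['img'][110:260,180:340],None,fx=4,fy=4,interpolation=cv2.INTER_CUBIC))
E
```

```text
15.3 tcp [0.5706 0.2067 0.2395] q [0.22 0.16 1.78 0.01 1.19 1.7 ] F [-0.3  0.8  1.5] gap 0.0
hold fix [  0.2 182.1  84.5]
d cm [-0.03  0.09 -0.15] turn [-0.37 -0.04  0.34] | [0.5703 0.2076 0.238 ]
d cm [ 0.24 -2.8  -0.15] turn [-0.37 -0.04  0.34] | [0.573  0.1787 0.238 ]
d cm [ 0.84 -9.17 -0.15] turn [-0.37 -0.04  0.34] | [0.579 0.115 0.238]
```

View pics/side7.png

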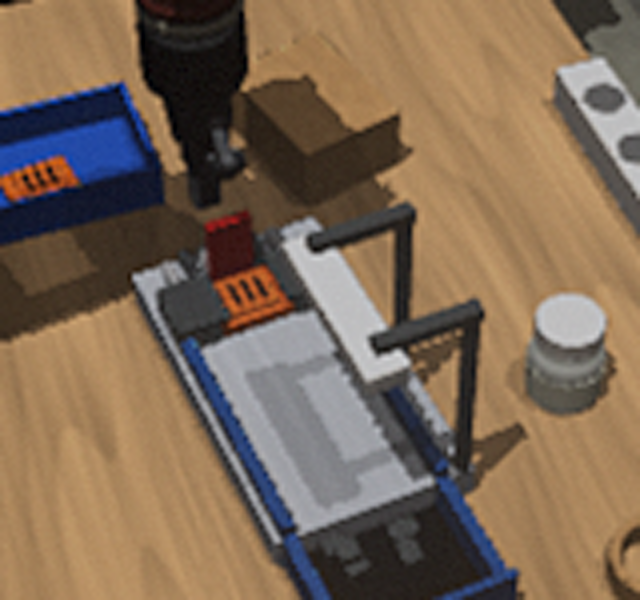

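The fingers stand behind the tab (tips at crop px 205,200; tab at 230,235). I'll push slowly along fixture −y.

Request:
{"op": "drive_tool", "data": {"rows": [0.1,-1,-0.1,0,0,0,-1,0.2,-2,-0.1,0,0,0,-1,0.2,-2.6,-0.1,0,0,0,-1,0.3,-3.2,-0.1,0,0,0,-1,0.4,-3.8,-0.1,0,0,0,-1,0.4,-4.4,-0.1,0,0,0,-1,0.5,-5,-0.1,0,0,0,-1,0.5,-5.6,-0.1,0,0,0,-1,0.6,-6.2,-0.1,0,0,0,-1,0.6,-6.8,-0.1,0,0,0,-1]}}

```text
time_s: 16.35
ee_pos: [0.5768, 0.1395, 0.2378]
tool_rot: [-3.131, -0.141, -0.001]
contact_force: [2.8, 5.8, 1.4]
finger_gap: -0.002
```

```bash
python3 e.py
```

```text
16.35 tcp [0.5768 0.1395 0.2378] q [0.11 0.14 1.82 0.01 1.19 1.59] F [2.8 5.8 1.4] gap -0.002
hold fix [  0.2 114.7  82.8]
d cm [-0.65  6.81  0.02] turn [-0.41  0.01  0.24] | [0.5703 0.2076 0.238 ]
d cm [-0.38  3.92  0.02] turn [-0.41  0.01  0.24] | [0.573  0.1787 0.238 ]
d cm [ 0.23 -2.45  0.02] turn [-0.41  0.01  0.24] | [0.579 0.115 0.238]
```

Request:
{"op": "drive_tool", "data": {"rows": [0,-0.5,0,0,0,0,-1,0.1,-1,0,0,0,0,-1,0.1,-1.5,0,0,0,0,-1,0.2,-1.9,0,0,0,0,-1,0.2,-2.2,0,0,0,0,-1,0.2,-2.2,0,0,0,0,-1]}}

```text
time_s: 16.95
ee_pos: [0.5788, 0.1176, 0.2378]
tool_rot: [-3.131, -0.14, -0.002]
contact_force: [2.4, 5.6, 1.7]
finger_gap: -0.003
```

```bash
python3 e.py
```

```text
16.95 tcp [0.5788 0.1176 0.2378] q [0.07 0.13 1.82 0.01 1.19 1.55] F [2.4 5.6 1.7] gap -0.003
hold fix [ 0.3 92.7 82.8]
d cm [-0.86  9.    0.02] turn [-0.43  0.04  0.27] | [0.5703 0.2076 0.238 ]
d cm [-0.58  6.12  0.02] turn [-0.43  0.04  0.27] | [0.573  0.1787 0.238 ]
d cm [ 0.02 -0.26  0.02] turn [-0.43  0.04  0.27] | [0.579 0.115 0.238]
```

Force is still at spring level, so the stop isn't reached. I'll creep in 2 mm steps until the force rises.

Request:
{"op": "drive_tool", "data": {"rows": [0,-0.2,0,0,0,0,-1,0,-0.4,0,0,0,0,-1,0,-0.4,0,0,0,0,-1]}}

```text
time_s: 17.25
ee_pos: [0.579, 0.1138, 0.2378]
tool_rot: [-3.131, -0.141, -0.003]
contact_force: [4.1, 5.7, 0.9]
finger_gap: 0.002
```

Request:
{"op": "drive_tool", "data": {"rows": [0,-0.2,0,0,0,0,-1,0,-0.3,0,0,0,0,-1,0,-0.3,0,0,0,0,-1]}}

```text
time_s: 17.55
ee_pos: [0.579, 0.1119, 0.2378]
tool_rot: [-3.127, -0.14, -0.004]
contact_force: [4.8, 12.6, 1.2]
finger_gap: 0.002
```

The force jumped to 12.6 N, so the tab is at its stop. I'll retract.

Request:
{"op": "drive_tool", "data": {"rows": [-0.1,1.5,0,0,0,0,-1,-0.3,3,0,0,0,0,-1,-0.4,4.5,0,0,0,0,-1,-0.6,6,0,0,0,0,-1,-0.7,7.5,0,0,0,0,-1,-0.9,9.5,0,0,0,0,-1,-0.9,10.5,2,0,0,0,-1,-0.9,10.5,7,0,0,0,-1,-3,11,12,0,0,0,-1,-7,12,15,0,0,0,-1,-12,13,15,0,0,0,-1,-12,13,15,0,0,0,-1]}}

```text
time_s: 18.75
ee_pos: [0.4546, 0.2416, 0.3876]
tool_rot: [-3.133, -0.145, 0.004]
contact_force: [0.2, -0.3, -1.1]
finger_gap: -0.005
```

Run:
```python
from h import *
st(); f=grab('side'); cv2.imwrite('pics/side8.png',cv2.resize(f['img'][130:384,170:370],None,fx=2.36,fy=2.36,interpolation=cv2.INTER_CUBIC))
P=cloud(f); h=cv2.cvtColor(f['img'],cv2.COLOR_BGR2HSV); H,s=h[...,0],h[...,1]; w=wf(P); ok=f['depth']>0
m=ok&((H<5)|(H>174))&(s>150)&(abs(w[...,0])<25)&(w[...,1]>50)&(w[...,1]<160)&(w[...,2]>60)
print('tab y',np.percentile(w[m][:,1],[0,50,100]).round(1))
m=ok&(H>=5)&(H<15)&(s>170)&(abs(w[...,0])<50)&(w[...,1]>-100)&(w[...,1]<130)&(w[...,2]>25)&(w[...,2]<60)
c=w[m]; c=c[c[:,2]>42]; print('cover',cv2.minAreaRect(c[:,:2].astype(np.float32)),np.percentile(c[:,2],[5,50,95]))
```

```text
18.75 tcp [0.4546 0.2416 0.3876] q [ 0.34 -0.2   1.88  0.01  1.46  1.82] F [ 0.2 -0.3 -1.1] gap -0.005Traceback (most recent call last):
  File "<stdin>", line 3, in <module>
  File "h.py", line 15, in wf
    def wf(p): return Ro.from_euler('z',-FY,degrees=True).apply(np.array(p)-FX)*1000
                      ~~~~~~~~~~~~~~~~~~~~~~~~~~~~~~~~~~~~~~~~~^^^^^^^^^^^^^^^^
  File "scipy/spatial/transform/_rotation.pyx", line 2580, in scipy.spatial.transform._rotation.Rotation.apply
ValueError: Expected input of shape (3,) or (P, 3), got (384, 512, 3).
```

View pics/side8.png

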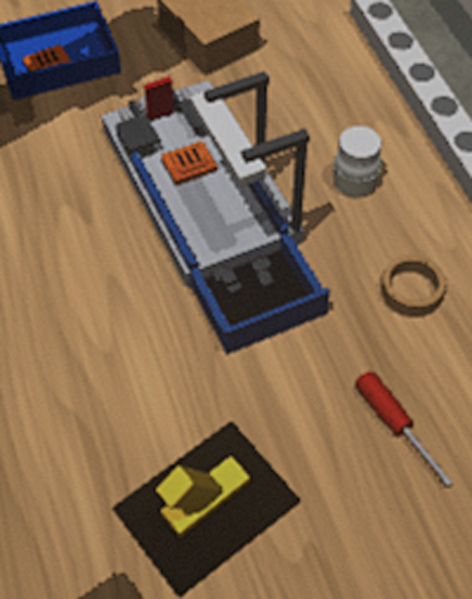

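The cover (crop px 190,160) is out on the bed, the tab (160,97) is back, the scraper stands on its pad, and the chips are in the tray. One numeric check, then I hand in.

Run:
```python
from h import *
f=grab('side'); P=cloud(f); h=cv2.cvtColor(f['img'],cv2.COLOR_BGR2HSV); H,s=h[...,0],h[...,1]; w=wf(P.reshape(-1,3)).reshape(P.shape); ok=f['depth']>0
m=ok&((H<5)|(H>174))&(s>150)&(abs(w[...,0])<25)&(w[...,1]>50)&(w[...,1]<160)&(w[...,2]>60)
print('tab y',np.percentile(w[m][:,1],[0,50,100]).round(1))
m=ok&(H>=5)&(H<15)&(s>170)&(abs(w[...,0])<50)&(w[...,1]>-100)&(w[...,1]<130)&(w[...,2]>42)&(w[...,2]<60)
c=w[m]; print('cover',cv2.minAreaRect(c[:,:2].astype(np.float32)),np.percentile(c[:,2],[5,50,95]))
bed=ok&(abs(w[...,0])<48)&(w[...,1]>-95)&(w[...,1]<0)&(w[...,2]>36)&(w[...,2]<60); print('bed pts >36mm',bed.sum())
ctrl.job_done()
```

```text
tab y [126.1 130.8 139.5]
cover ((-0.21717071533203125, 73.88688659667969), (112.51535034179688, 53.75339889526367), 89.03550720214844) [42.50117183 44.99653549 49.14336995]
bed pts >36mm 1
the job is handed in; nothing more can be done
```

The job is handed in at about 19 s of robot time. All five offcuts were wiped with the scraper under the light bar into the catch tray, and the red tab was pushed in and sprang back, leaving the cover on the bed.

**Last checks:**
- **Bed:** the bed from fixture y=-95 to 0 read clear, with 1 stray depth point above 36 mm. I saw the chips in the tray but did not count them one by one.
- **Scraper:** it stands upright at (471.6, -330.7) mm, against a pad centre of (471.5, -330.5) mm.
- **Tab:** the tab was pushed until the force rose from about 6 N to 12.6 N, which I took as the end stop. It then read back at its rest position (fixture y about 126 to 139 mm).
- **Cover:** the picture shows it out on the bed, and its top reads about 45 mm, which matches lying flat (30 + 16 mm).
- **Other bench items:** they look unmoved in the last picture.

**Checks that disagreed:**
- **Cover outline:** the fitted rectangle came out 112 mm long instead of 46 mm, because the red tab and its slide fell inside the colour mask. It therefore does not give the cover's exact position, and that rests on the picture.
- **Fixture y:** estimates differed by up to about 7 mm between methods, so I swept well past the bed's edge.

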